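# Put the jars back on the pantry step rack

### The arm

A 6-joint arm with a two-finger parallel gripper is mounted at the origin on the work surface. World frame = base frame: x ahead of the robot, y to its left, z up, the work surface at z = 0. Lengths are in m, angles in rad, forces in N, time in s.
With the tool pointing down it reaches from about 0.25 to 0.775 m from the base axis. Payload 4 kg.
Tool frame: the origin (TCP) lies on the centre line of the jaws, within the pads' length; the fingertips stand 14 mm ahead of it and the grasp point (between the pads) lies 5 mm behind it (robot.tcp_to_tips is the distance from the TCP to the fingertips, in m); z points along the fingers, y is the line along which they close (so a half turn about z gives the same grasp; the last joint's range is limited). The gripper opens to 94 mm and grips with 3 to 60 N. Pads are 16 mm wide; open, the fingers measure 119 mm over their backs; the gripper's body (75 mm by 177 mm) begins 78 mm behind the grasp point.
Start: joints at [1.019, 0.087, 1.371, -0, 1.684, -0.103], TCP at [0.239, 0.496, 0.22] pointing down, gripper open.
Joint ranges: [-3.1, 3.1], [-0.76, 2.03], [0.27, 2.55], [-1.08, 4.22], [0.17, 2.65], [-2.57, 2.57]. Speed limits (rad/s): [2.79, 2.79, 3.14, 3.14, 3.14, 3.14].

### API

Orientations are given as [roll, pitch, yaw] about the fixed x, y, z axes, in that order (R = Rz(yaw) Ry(pitch) Rx(roll)).
In Python, from bench import robot gives the robot as it stands.
- The arm moves only by the tool carry_out, never from a script. Its argument "increments" is a list of rows, each a list of 3 entries, a list of its own where there are three numbers: the closure in counts, from 0 (fully open) to 255 (shut), then the shift along the tool's x, y, z in mm, then the turn about the tool's z in degrees. In form: [[fingers, [dx, dy, dz], twist], ...]. A call has 1 to 8 rows; each row shifts and turns the commanded pose from where the row before left it, along the tool's axes as they then stand; what a row does not reach is not made up. A row lasts 1/10 s, in which the tool goes at most 50 mm and 8.59 degrees, less where a joint would pass 70% of its speed; a pose out of reach is approached as far as the arm can. A call with a gripper value outside its range is refused whole. The fingers move at their own pace and stop on an object; the grip force is fixed at half the most. Time passes only in rows, so rows that do not move let the fingers close. It gives the time, the measured TCP pose, the force, the opening and the grip force at its end, in the units of the state.
- robot.get_obs(): the state, without advancing time (a new reading comes with each control period).
- robot.snapshot(name): name is "scene" or "top" or "wrist"; returns the picture (420x560x3 uint8, blue, green, red); there is no depth.
- robot.get_calibration(name): a dict with "vfov" (degrees; the focal length in pixels is half the picture's height over the tangent of half this angle, whatever the lens; pixels are square), "cx", "cy" (the principal point, pixels), "k1" (the pictures are not rectified: a ray, as slopes to the right and down, at radius r is drawn at 1 + k1 r^2 times it, then the intrinsics apply), "T" (4x4, takes a point from camera to world coordinates). Camera axes: x right, y down, z forward; pixel columns grow to the right and rows downward; lengths in m; the calibration is good to about 2 mm. A picture is of the moment at which its call begins: read the wrist's pose just before it. get_calibration takes no time and is no camera call; for the wrist camera it gives the pose at the moment of the call.
- robot.close_job(): hands the job in; it is judged then, once.
The state is a dict: "time": time; "joint_positions": joint angles; "qvel": joint speeds; "joint_torque": joint torques, N m; "tool_pos": TCP position; "ee_rot": TCP orientation; "wrist_force": force on the tool from outside, world axes, zero at the start; "wrist_torque": the same for the moment, N m; "width": finger opening in m; "finger_force": force on a finger pad.
Only numpy, scipy, OpenCV 4.12 (cv2) and the standard library are available. Lean on these libraries where they do the work, as an engineer would, in place of code of your own. Each camera call takes 0.05 s, during which the arm holds its last target. There are 200 camera calls.

### The job

The white wire step rack has been wiped down: put the four loose containers back on it round the white canister, all standing upright, with left and right as seen from the robot. On the rear, higher step the corked oil bottle goes directly left of the canister and the tall spaghetti jar directly right of it, both in line with the canister and each leaving a gap of about 2 cm to it; on the front step the squat wooden-lidded jar goes directly in front of the canister, midway between the step's front and back, with the little spice jar centred on top of its lid. Do not tip any of them over, and leave the canister and everything else where it stands.

Things in the scene. Friction and masses are not known exactly. Their poses are not given: they have to be found in the camera images.
- rack: Fixed two-step rack of white wire, 220 mm deep (x), 360 wide (y). Origin at counter level under its middle; +x from front (robot side) to rear, +y left as seen from the robot. Front step: surface 40 above the counter, x -110 to -4, centre line x -55. Rear: surface 80 up, x 4 to 110, centre line x 55. Retaining wires stand 15 above the steps along the outer front and rear edges and both ends.
- canister: White ceramic canister with a flat pale wooden lid, 89 mm diameter, 94 mm tall, loose (0.8 kg). It already stands on the centre line of the rear step, somewhere near the middle of its length, and must stay there. Origin at the centre of its underside, z up; its x and y axes are parallel to the rack's.
- bottle: Round glass oil bottle with a cork, 188 mm tall. Body 62 diameter up to 105, shoulder narrowing to 136, neck 32 diameter from 136 to 162 with a lip above it, cork 38 diameter from 170 to 188. Can be gripped by its neck and cork. About 0.35 kg. Origin at the centre of its underside, z up.
- pasta_jar: Tall straight round glass jar of spaghetti with an aluminium lid, 58 mm diameter, 138 mm tall. About 0.35 kg. Origin at the centre of its underside, z up.
- squat_jar: Low round glass jar of short pasta with a flat wooden lid, 64 mm diameter, 50 mm tall. About 0.22 kg. Origin at the centre of its underside, z up.
- spice_jar: Small straight round glass spice jar with an aluminium lid, 44 mm diameter, 70 mm tall. About 0.1 kg. Origin at the centre of its underside, z up.
- mill: Bystander: dark wooden pepper mill with a small steel knob, 44 mm diameter, 93 mm tall, standing at the right-hand end of the rack's front step. Loose. Origin at the centre of its underside.
- apple: Bystander: green apple, 72 mm diameter, 64 mm tall (74 with its stalk), on the counter among the loose containers. Loose. Origin at the centre of its underside.
- scoop: Bystander: wooden scoop lying on the counter to the left, 200 mm long, 56 wide, 30 tall, handle towards its +y. Loose. Origin on the counter about the middle of its length.
- clip_jar: Bystander: wide glass jar of coloured pasta with a glass lid and wire clip, 98 mm diameter, 116 mm tall, on the counter behind the loose containers. Loose. Origin at the centre of its underside.

How it is judged:
By the outcome, as a careful person would: the job done as asked, in the order asked, and still so for the second after the job is handed in, with the robot touching nothing.
It also fails if it takes over 115 s, if anything falls off the work surface, if the arm or the gripper's body presses on something with over 40 N, if the wrist force passes 120 N, or if a joint passes its speed limit or range.

## Working session

There is one attempt and no reset: what is moved stays moved. The work goes in short steps, Python scripts to look and compute and a tool call to move; the robot and the scene stay as the last step left them, time stands still between calls to the robot, and variables do not carry over. Pictures are saved under pics/ and viewed, at most 14 in all, crops included, and the job is handed in when it is done.

Besides the shell and the picture viewer there is one more tool, called after ">>>" by a JSON object that holds its "fn" and its "kwargs", one argument or row to a line. carry_out: Moves the arm, as the interface text tells. Its arguments: {"type":"object","properties":{"increments":{"type":"array","items":{"type":"array"}}},"required":["increments"]}

```bash
ls; mkdir -p pics; python3 - <<'E'
from bench import robot
import cv2
o=robot.get_obs(); print({k:o[k] for k in('time','tool_pos','ee_rot','wrist_force','width')})
for n in("scene","top"):
    cv2.imwrite(f"pics/{n}0.png",robot.snapshot(n)); c=robot.get_calibration(n); print(n,c)
E
```

```text
pics
{'time': 0.0, 'tool_pos': array([0.23838705, 0.49509344, 0.21831409]), 'ee_rot': array([-3.13941811e+00, -1.82237684e-04,  2.69281036e+00]), 'wrist_force': array([ 0.07629832, -0.34021247,  0.43076068]), 'width': 0.09416761566406028}
scene {'vfov': 44.592273617105484, 'cx': 273.1552785720999, 'cy': 209.755828261729, 'k1': -0.041645997706766504, 'T': array([[ 0.53784844,  0.6183349 , -0.57304538,  1.39072522],
       [ 0.84300436, -0.38808689,  0.37246773, -0.46511932],
       [ 0.00791839, -0.68341094, -0.72999095,  1.14384565],
       [ 0.        ,  0.        ,  0.        ,  1.        ]])}
top {'vfov': 50.794696812833735, 'cx': 285.1706546752244, 'cy': 205.41626268685133, 'k1': -0.1322468157423495, 'T': array([[-0.02027062, -0.98988783,  0.1403965 ,  0.41518239],
       [-0.99976619,  0.02112648,  0.00460811,  0.09067478],
       [-0.0075276 , -0.14027026, -0.99008464,  1.22162238],
       [ 0.        ,  0.        ,  0.        ,  1.        ]])}
```

View pics/scene0.png

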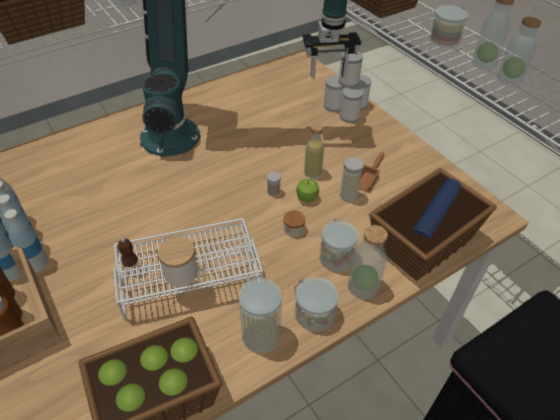

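View pics/top0.png

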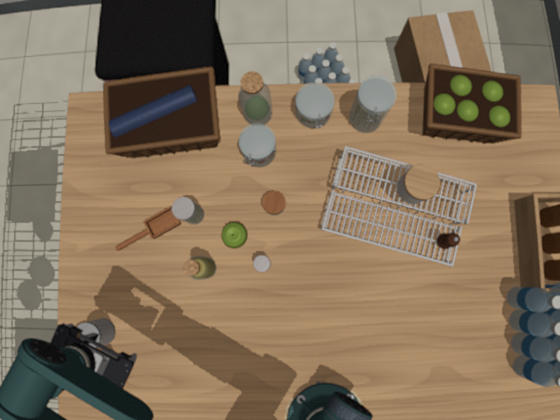

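The scene view shows the pasta jar lid at (353,165), bottle (315,150), spice jar (274,180), squat jar (294,218), and canister lid (177,248). In the top view they are at (183,208), cork (194,268), (261,263), (273,202) and (421,183), and the rack is turned about 13°.

```bash
cat > h.py <<'E'
import numpy as np, cv2
from bench import robot
def intr(c): 
    f=210/np.tan(np.radians(c['vfov']/2)); return f
def ray(c,p):
    f=intr(c); d=np.array([(p[0]-c['cx'])/f,(p[1]-c['cy'])/f]); u=d.copy()
    for _ in range(20): u=d/(1+c['k1']*(u@u))
    T=np.array(c['T']); v=T[:3,:3]@np.array([u[0],u[1],1]); return T[:3,3],v/np.linalg.norm(v)
def plane(c,p,z):
    o,v=ray(c,p); return o+v*(z-o[2])/v[2]
def proj(c,P):
    T=np.array(c['T']); q=T[:3,:3].T@(np.array(P)-T[:3,3]); u=q[:2]/q[2]; u=u*(1+c['k1']*(u@u)); f=intr(c)
    return u*f+[c['cx'],c['cy']]
def tri(c1,p1,c2,p2):
    o1,v1=ray(c1,p1);o2,v2=ray(c2,p2)
    s=np.linalg.lstsq(np.c_[v1,-v2],o2-o1,rcond=None)[0]
    a=o1+s[0]*v1;b=o2+s[1]*v2; return (a+b)/2,np.linalg.norm(a-b)
def img(n): return cv2.imread(f'pics/{n}.png')
E
python3 - <<'E'
from h import *
t=img('top0'); s=img('scene0')
cv2.imwrite('pics/c1.png',cv2.resize(t[140:275,310:490],None,fx=4,fy=4,interpolation=cv2.INTER_CUBIC))
a=cv2.resize(t[170:290,160:300],None,fx=4,fy=4,interpolation=cv2.INTER_CUBIC)
cv2.imwrite('pics/c2.png',a)
b=cv2.resize(s[120:245,250:390],None,fx=4,fy=4,interpolation=cv2.INTER_CUBIC)
cv2.imwrite('pics/c3.png',b)
cv2.imwrite('pics/c4.png',cv2.resize(s[210:325,100:275],None,fx=4,fy=4,interpolation=cv2.INTER_CUBIC))
E
```

```text
(no output)
```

View pics/c1.png

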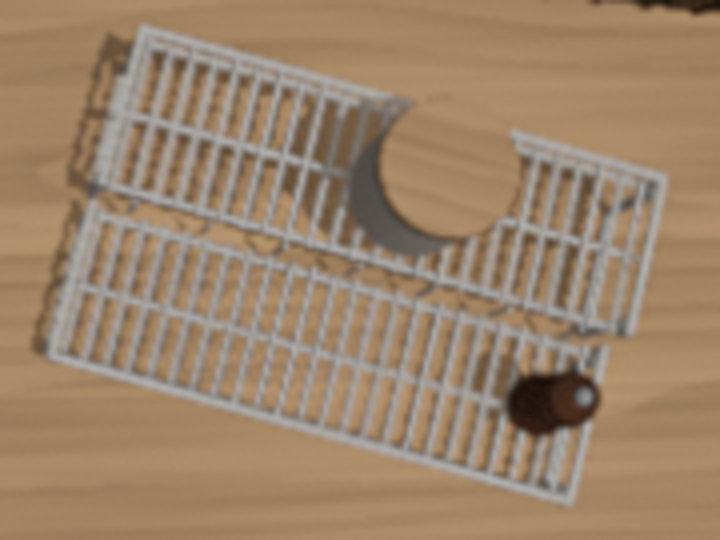

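View pics/c2.png

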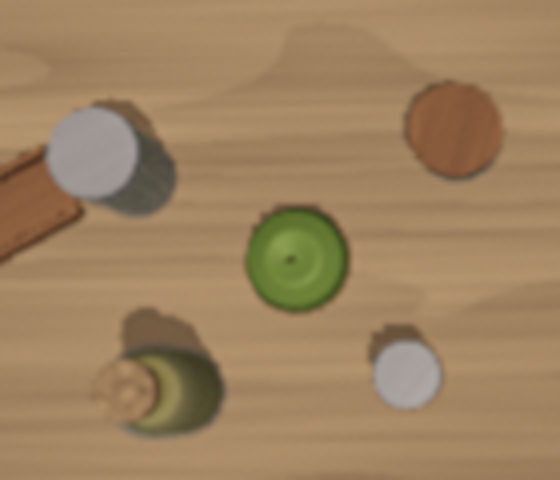

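View pics/c3.png

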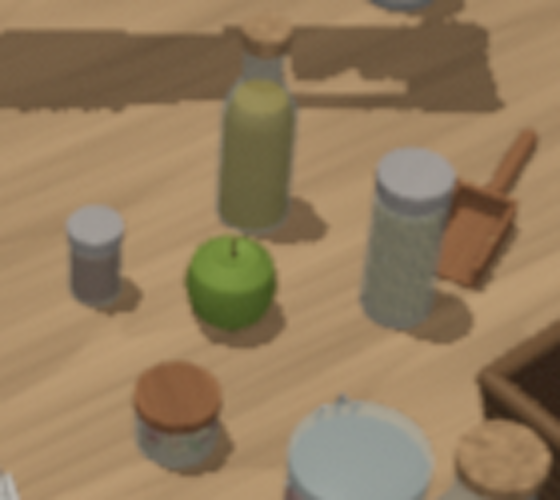

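View pics/c4.png

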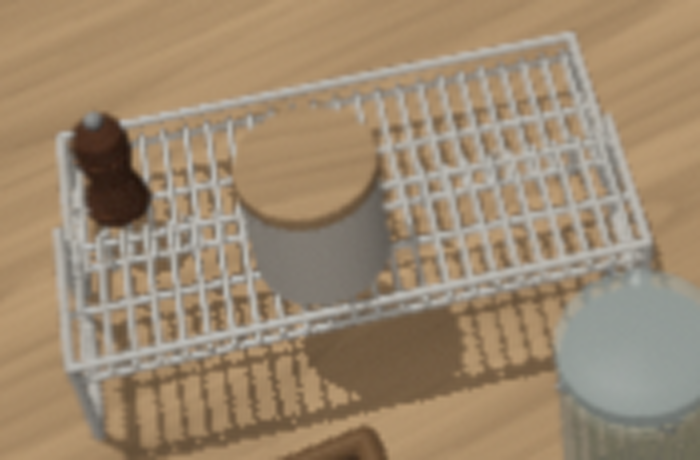

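The crops give the lids. In c2 they are pasta (93,154), squat (455,129), spice (407,374), cork (125,391). In c3 they are pasta (415,177), squat (178,394), spice (96,228), cork (268,30). The canister lid is at (449,168) in c1 and (307,162) in c4. The four rack corners are visible in both views.

```bash
python3 - <<'E'
from h import *
ct=robot.get_calibration('top'); cs=robot.get_calibration('scene')
q=lambda p,o:(np.array(p)+.5)/4-.5+o
T={'pasta':((93,154),(415,177)),'squat':((455,129),(178,394)),'spice':((407,374),(96,228)),'cork':((125,391),(268,30))}
Z=dict(pasta=.138,squat=.05,spice=.07,cork=.188)
for k,(a,b) in T.items():
    a=q(a,(160,170));b=q(b,(250,120)); print(k,*[np.round(1000*x,1) for x in tri(ct,a,cs,b)],1000*plane(ct,a,Z[k])[:2].round(4))
R={'can':((449,168),(307,162),.174),'RL':((143,30),(645,245),.095),'RR':((663,178),(75,370),.095),'FL':((52,356),(572,37),.055),'FR':((572,500),(62,137),.055)}
P={}
for k,(a,b,z) in R.items():
    a=q(a,(310,140));b=q(b,(100,210)); P[k]=plane(ct,a,z); print(k,*[np.round(1000*x,1) for x in tri(ct,a,cs,b)],1000*P[k][:2].round(4),1000*plane(cs,b,z)[:2].round(4))
for a,b in(('RL','RR'),('FL','FR'),('FL','RL'),('FR','RR')):
    d=P[b]-P[a]; print(a,b,np.hypot(*d[:2]),np.degrees(np.arctan2(d[1],d[0])))
print('ctr',(P['RL']+P['RR']+P['FL']+P['FR'])/4)
E
```

```text
pasta [567.7 351.5 134.2] 1.0 [567.5 351. ]
squat [591.5 127.3  49.1] 0.7 [591.6 127.5]
spice [428.8 160.7  66.9] 0.5 [428.9 160.7]
cork [420.1 319.2 186.1] 0.1 [420.2 318.9]
can [ 615.7 -239.6  171.5] 0.1 [ 615.2 -238.8] [ 617.7 -240.1]
RL [727.  -67.3  90.8] 2.4 [726.5 -65.6] [729.1 -69.9]
RR [ 622.4 -409.7   91.3] 2.7 [ 621.2 -409.4] [ 626.  -408.8]
FL [516.9  -1.7  51.8] 0.6 [516.5  -1.7] [519.7  -2.8]
FR [ 412.1 -346.4   54.1] 1.7 [ 411.7 -346.9] [ 413.6 -345.8]
RL RR 0.35954965096202857 -107.02657492317088
FL FR 0.3606947247525109 -106.88139785521713
FL RL 0.21948563621998443 -16.926597322104723
FR RR 0.21857670161640952 -16.62632228219844
ctr [ 0.56896749 -0.20591225  0.075     ]
```

```bash
cat >> h.py <<'E'
def go(x,y,z,yaw):
    "shift in tool axes (mm) after turning to yaw (deg), and the twist"
    o=robot.get_obs(); p=o['tool_pos']; r,pi_,w=o['ee_rot']; 
    tw=-((yaw-np.degrees(w)+180)%360-180)
    a=np.radians(yaw); R=np.array([[np.cos(a),np.sin(a),0],[np.sin(a),-np.cos(a),0],[0,0,-1]])
    print('t',round(o['time'],2),'p',p.round(4),'yaw',np.degrees(w).round(1),'tilt',np.degrees([abs(r)-np.pi,pi_]).round(2),'F',o['wrist_force'].round(1),'w',o['width'].round(4),'ff',np.round(o['finger_force'],1))
    print('twist',tw.round(1),'shift',(1000*R.T@(np.array([x,y,z])-p)).round(1))
C=np.array([.569,-.206]); A=np.radians(-16.85)
def rack(x,y): return C+np.array([[np.cos(A),-np.sin(A)],[np.sin(A),np.cos(A)]])@[x/1000,y/1000]
E
python3 - <<'E'
from h import *
ct=robot.get_calibration('top'); 
q=lambda p,o:(np.array(p)+.5)/4-.5+o
print('apple',plane(ct,q((297,258),(160,170)),.04),'clip',plane(ct,(257,145),.116),'mill',plane(ct,q((583,397),(310,140)),.133))
c=robot.get_calibration('wrist'); print(c['T'])
can=rack(0,0); d=np.array([.6155,-.2393])-C; M=np.array([[np.cos(A),np.sin(A)],[-np.sin(A),np.cos(A)]]); print('can rack',M@d)
y=(M@d)[1]*1000
for n,p in dict(bottle=(55,y+95.5),pasta=(55,y-93.5),squat=(-56,y)).items(): print(n,p,rack(*p).round(4))
go(.420,.319,.169,73.1)
E
```

```text
apple [0.50791917 0.23530968 0.04      ] clip [0.73114168 0.1653958  0.116     ] mill [ 0.47582532 -0.32879708  0.133     ]
[[ 0.43414058  0.8673024   0.24353335  0.16808098]
 [ 0.9008442  -0.41758508 -0.11875368  0.5295069 ]
 [-0.00129946  0.27094139 -0.96259497  0.38392026]
 [ 0.          0.          0.          1.        ]]
can rack [ 0.05415619 -0.01839151]
bottle (55, np.float64(77.10849246868374)) [ 0.644  -0.1481]
pasta (55, np.float64(-111.89150753131626)) [ 0.5892 -0.329 ]
squat (-56, np.float64(-18.391507531316265)) [ 0.5101 -0.2074]Traceback (most recent call last):
  File "<stdin>", line 9, in <module>
  File "h.py", line 24, in go
    print('t',round(o['time'],2),'p',p.round(4),'yaw',np.degrees(w).round(1),'tilt',np.degrees([abs(r)-np.pi,pi_]).round(2),'F',o['wrist_force'].round(1),'w',o['width'].round(4),'ff',np.round(o['finger_force'],1))
                                                                                                                                                              ^^^^^^^^^^^^^^^^
AttributeError: 'float' object has no attribute 'round'
```

>>> {"fn": "carry_out", "kwargs": {
  "increments": [
    [0,[0,0,-4],8.5],
    [0,[0,0,-4],8.5],
    [0,[0,0,-4],8.5],
    [0,[0,0,-4],8.5],
    [0,[0,0,-4],8.5],
    [0,[0,0,0],8.5],
    [0,[0,0,0],8.5],
    [0,[0,0,0],8.5]
  ]
}}

```text
time: 0.9
tool_pos: [0.2385, 0.4953, 0.2388]
ee_rot: [-3.141, 0.001, 1.5]
wrist_force: [0.2, 0.4, -1.0]
width: 0.0941
finger_force: 0.0
```

```bash
sed -i "s/o\['width'\].round(4)/round(float(o['width']),4)/" h.py; python3 -c "
from h import *
go(.420,.319,.169,73.1)"
```

```text
t 0.9 p [0.2385 0.4953 0.2388] yaw 85.9 tilt [-0.03  0.06] F [ 0.2  0.4 -1. ] w 0.0941 ff 0.0
twist 12.8 shift [-115.9  224.9   69.8]
```

>>> {"fn": "carry_out", "kwargs": {
  "increments": [
    [0,[0,0,0],6.4],
    [0,[0,0,0],6.4],
    [0,[-19.3,37.5,0],0],
    [0,[-19.3,37.5,0],0],
    [0,[-19.3,37.5,0],0],
    [0,[-19.3,37.5,0],0],
    [0,[-19.3,37.5,0],0],
    [0,[-19.3,37.5,0],0]
  ]
}}

```text
time: 1.7
tool_pos: [0.4222, 0.3191, 0.239]
ee_rot: [-3.141, 0.0, 1.283]
wrist_force: [1.0, 0.5, -0.6]
width: 0.0944
finger_force: 0.0
```

```bash
python3 -c "
from h import *
cv2.imwrite('pics/w1.png',robot.snapshot('wrist'))
go(.420,.319,.169,73.1)
c=robot.get_calibration('wrist'); print(proj(c,(.42,.319,.188)))"
```

```text
t 1.75 p [0.4267 0.3145 0.2386] yaw 73.1 tilt [-0.24  0.23] F [ 2.4 -3.3  0.3] w 0.0939 ff 0.0
twist -0.0 shift [ 2.3 -7.7 69.6]
[266.320286   229.98624664]
```

View pics/w1.png

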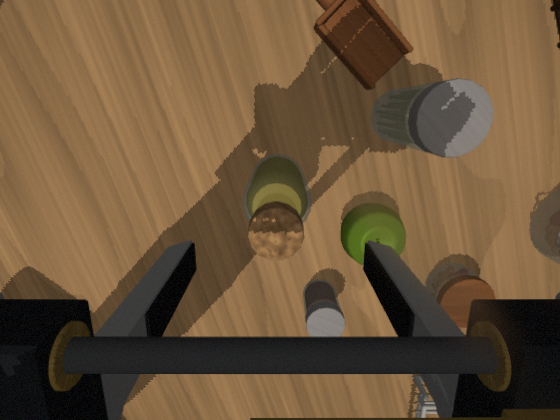

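The wrist view shows the cork at (276,231), close to the jaws' centre column of about 280. The apple and pasta jar are clear of the fingers. I took it while the arm was still settling, so I will settle and then re-measure.

>>> {"fn": "carry_out", "kwargs": {
  "increments": [
    [0,[0,0,10],0],
    [0,[0,0,5],0],
    [0,[0,0,0],0],
    [0,[0,0,0],0]
  ]
}}

```text
time: 2.15
tool_pos: [0.4203, 0.3214, 0.224]
ee_rot: [-3.141, 0.001, 1.285]
wrist_force: [0.2, -0.0, -0.0]
width: 0.094
finger_force: 0.0
```

```bash
python3 - <<'E'
from h import *
robot.get_obs(); c=robot.get_calibration('wrist'); im=robot.snapshot('wrist')
go(.420,.319,.169,73.1)
print(proj(c,(.42,.319,.188)))
cv2.imwrite('pics/w2.png',im)
h=cv2.cvtColor(im,cv2.COLOR_BGR2HSV); p=im[225:240,270:285].reshape(-1,3).mean(0); print(p)
E
```

```text
t 2.2 p [0.4206 0.3215 0.2244] yaw 73.6 tilt [-0.01 -0.01] F [ 0.6 -0.9 -0.1] w 0.0938 ff 0.0
twist 0.5 shift [-2.5  0.2 55.4]
[278.95399932 245.32341544]
[41.85333333 65.48888889 88.08888889]
```

View pics/w2.png

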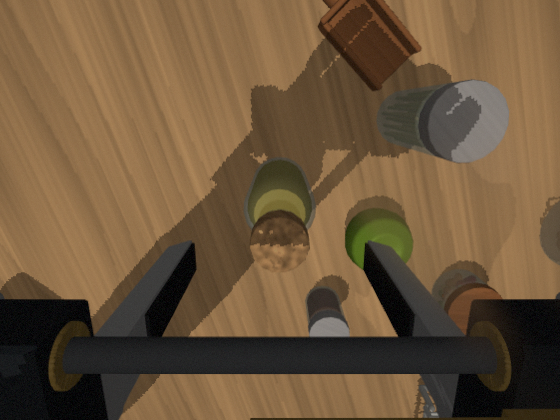

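The settled wrist view has the cork at (279,241), and the projection predicted (279,245), so the estimate holds to about 2 mm. I'm descending to grip.

>>> {"fn": "carry_out", "kwargs": {
  "increments": [
    [0,[-2,0,20],0],
    [0,[0,0,20],0],
    [0,[0,0,15],0],
    [0,[0,0,0],0],
    [120,[0,0,0],0],
    [255,[0,0,0],0],
    [255,[0,0,0],0],
    [255,[0,0,0],0]
  ]
}}

```text
time: 3.0
tool_pos: [0.4213, 0.3189, 0.1704]
ee_rot: [3.14, -0.001, 1.283]
wrist_force: [-0.1, 0.1, -0.3]
width: 0.0655
finger_force: 0.0
```

>>> {"fn": "carry_out", "kwargs": {
  "increments": [
    [255,[0,0,0],0],
    [255,[0,0,0],0],
    [255,[0,0,0],0]
  ]
}}

```text
time: 3.3
tool_pos: [0.4209, 0.3186, 0.1696]
ee_rot: [3.142, -0.0, 1.283]
wrist_force: [-0.5, 0.0, -0.4]
width: 0.0415
finger_force: 0.0
```

```bash
python3 -c "
from h import *
go(.644,-.148,.30,73.1)"
```

```text
t 3.3 p [0.4209 0.3186 0.1696] yaw 73.5 tilt [-0.   -0.01] F [-0.5  0.  -0.4] w 0.0415 ff 0.0
twist 0.4 shift [-381.6  349.1 -130.4]
```

>>> {"fn": "carry_out", "kwargs": {
  "increments": [
    [255,[0,0,0],0],
    [255,[0,0,0],0],
    [255,[0,0,-5],0],
    [255,[0,0,-15],0],
    [255,[0,0,-30],0],
    [255,[0,0,-30],0],
    [255,[0,0,-30],0],
    [255,[0,0,-20],0]
  ]
}}

```text
time: 4.1
tool_pos: [0.4213, 0.3188, 0.3029]
ee_rot: [3.139, -0.003, 1.282]
wrist_force: [-0.0, 0.3, -5.2]
width: 0.0374
finger_force: 30.0
```

```bash
python3 -c "
from h import *
go(.644,-.148,.30,73.1)"
```

```text
t 4.1 p [0.4213 0.3188 0.3029] yaw 73.5 tilt [-0.15 -0.15] F [-0.   0.3 -5.2] w 0.0374 ff 30.0
twist 0.4 shift [-381.9  348.8    2.9]
```

>>> {"fn": "carry_out", "kwargs": {
  "increments": [
    [255,[-7.3,6.7,0],0],
    [255,[-14.6,13.3,0],0],
    [255,[-23.3,21.3,0],0],
    [255,[-29.1,26.6,0],0],
    [255,[-29.1,26.6,0],0],
    [255,[-29.1,26.6,0],0],
    [255,[-29.1,26.6,0],0],
    [255,[-29.1,26.6,0],0]
  ]
}}

```text
time: 4.9
tool_pos: [0.5337, 0.0839, 0.2978]
ee_rot: [-3.139, 0.001, 1.282]
wrist_force: [0.6, -0.0, -3.7]
width: 0.0377
finger_force: 30.0
```

>>> {"fn": "carry_out", "kwargs": {
  "increments": [
    [255,[-29.1,26.6,0],0],
    [255,[-29.1,26.6,0],0],
    [255,[-29.1,26.6,0],0],
    [255,[-29.1,26.6,0],0],
    [255,[-29.1,26.6,0],0],
    [255,[-23.3,21.3,0],0],
    [255,[-14.6,13.3,0],0],
    [255,[-7.3,6.7,0],0]
  ]
}}

```text
time: 5.7
tool_pos: [0.6464, -0.149, 0.2965]
ee_rot: [-3.137, 0.001, 1.28]
wrist_force: [-1.0, 0.9, -3.9]
width: 0.0373
finger_force: 30.0
```

>>> {"fn": "carry_out", "kwargs": {
  "increments": [
    [255,[0,0,0],0],
    [255,[0,0,0],0],
    [255,[0,0,0],0]
  ]
}}

```text
time: 6.0
tool_pos: [0.6464, -0.1448, 0.2998]
ee_rot: [-3.142, -0.0, 1.284]
wrist_force: [0.0, 0.9, -3.7]
width: 0.0373
finger_force: 30.0
```

```bash
python3 - <<'E'
from h import *
robot.get_obs(); c=robot.get_calibration('wrist'); im=robot.snapshot('wrist')
go(.644,-.148,.25,73.1)
cv2.imwrite('pics/w3.png',im); t=robot.snapshot('top'); s=robot.snapshot('scene'); cv2.imwrite('pics/top1.png',t);cv2.imwrite('pics/scene1.png',s)
big=np.hstack([cv2.resize(t[130:290,300:500],(400,320)),cv2.resize(s[190:350,90:290],(400,320))]); cv2.imwrite('pics/c5.png',big)
E
```

```text
t 6.05 p [ 0.6464 -0.1448  0.3   ] yaw 73.6 tilt [-0.02 -0.02] F [-0.3  0.7 -4.2] w 0.0374 ff 30.0
twist 0.5 shift [-3.7 -1.4 50. ]
```

View pics/c5.png

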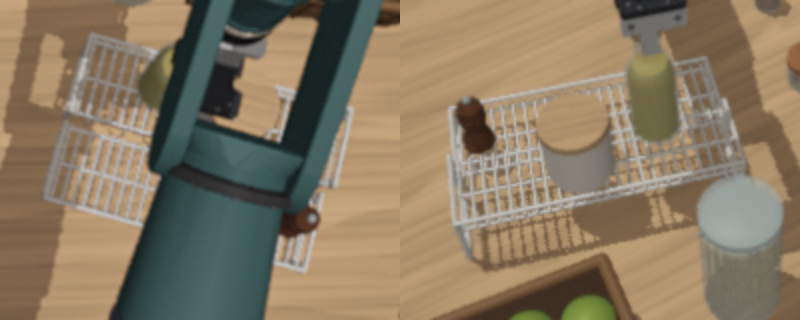

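The bottle hangs upright to the left of the canister, over the rear step. The arm hides part of the top view. I'm correcting and lowering.

>>> {"fn": "carry_out", "kwargs": {
  "increments": [
    [255,[-3,-1,8],0],
    [255,[0,0,15],0],
    [255,[0,0,12],0],
    [255,[0,0,8],0],
    [255,[0,0,3],0],
    [255,[0,0,0],0],
    [255,[0,0,0],0]
  ]
}}

```text
time: 6.85
tool_pos: [0.6451, -0.1488, 0.2541]
ee_rot: [3.141, -0.0, 1.283]
wrist_force: [-0.5, 1.1, -4.3]
width: 0.0375
finger_force: 30.0
```

```bash
python3 -c "
from h import *
go(.644,-.148,.250,73.1)"
```

```text
t 6.85 p [ 0.6451 -0.1488  0.2541] yaw 73.5 tilt [-0.06 -0.01] F [-0.5  1.1 -4.3] w 0.0375 ff 30.0
twist 0.4 shift [ 0.4 -1.3  4.1]
```

>>> {"fn": "carry_out", "kwargs": {
  "increments": [
    [255,[0,0,2],0],
    [255,[0,0,1],0],
    [255,[0,0,0],0]
  ]
}}

```text
time: 7.15
tool_pos: [0.6449, -0.1487, 0.2505]
ee_rot: [3.142, -0.0, 1.283]
wrist_force: [0.9, 0.2, -4.5]
width: 0.0372
finger_force: 30.0
```

>>> {"fn": "carry_out", "kwargs": {
  "increments": [
    [255,[0,0,1],0],
    [255,[0,0,0],0],
    [255,[0,0,0],0]
  ]
}}

```text
time: 7.45
tool_pos: [0.6449, -0.1487, 0.2496]
ee_rot: [3.141, -0.0, 1.283]
wrist_force: [0.4, -0.7, -2.7]
width: 0.0371
finger_force: 30.0
```

>>> {"fn": "carry_out", "kwargs": {
  "increments": [
    [255,[0,0,1],0],
    [255,[0,0,0],0],
    [255,[0,0,0],0]
  ]
}}

```text
time: 7.75
tool_pos: [0.6449, -0.1487, 0.2495]
ee_rot: [3.14, -0.0, 1.283]
wrist_force: [-1.3, 0.3, 0.3]
width: 0.0373
finger_force: 30.0
```

>>> {"fn": "carry_out", "kwargs": {
  "increments": [
    [140,[0,0,0],0],
    [100,[0,0,0],0],
    [60,[0,0,0],0],
    [0,[0,0,0],0],
    [0,[0,0,-5],0],
    [0,[0,0,-15],0],
    [0,[0,0,-25],0],
    [0,[0,0,-20],0]
  ]
}}

```text
time: 8.55
tool_pos: [0.6449, -0.1487, 0.315]
ee_rot: [3.141, -0.0, 1.283]
wrist_force: [0.4, -0.4, 0.5]
width: 0.0931
finger_force: 0.0
```

```bash
python3 -c "
from h import *
go(.5675,.351,.25,73.1)"
```

```text
t 8.55 p [ 0.6449 -0.1487  0.315 ] yaw 73.5 tilt [-0.05 -0.01] F [ 0.4 -0.4  0.5] w 0.0931 ff 0.0
twist 0.4 shift [ 455.6 -219.3   65. ]
```

>>> {"fn": "carry_out", "kwargs": {
  "increments": [
    [0,[8.7,-4.2,0],0],
    [0,[17.4,-8.4,0],0],
    [0,[27.8,-13.4,0],0],
    [0,[34.8,-16.7,0],0],
    [0,[34.8,-16.7,0],0],
    [0,[34.8,-16.7,0],0],
    [0,[34.8,-16.7,0],0],
    [0,[34.8,-16.7,0],0]
  ]
}}

```text
time: 9.35
tool_pos: [0.6028, 0.104, 0.3115]
ee_rot: [-3.138, 0.001, 1.284]
wrist_force: [0.7, -0.4, 0.3]
width: 0.0937
finger_force: 0.0
```

>>> {"fn": "carry_out", "kwargs": {
  "increments": [
    [0,[34.8,-16.7,5],0],
    [0,[34.8,-16.7,10],0],
    [0,[34.8,-16.7,10],0],
    [0,[34.8,-16.7,10],0],
    [0,[34.8,-16.7,10],0],
    [0,[27.8,-13.4,10],0],
    [0,[17.4,-8.4,10],0],
    [0,[8.7,-4.2,0],0]
  ]
}}

```text
time: 10.15
tool_pos: [0.562, 0.3523, 0.2448]
ee_rot: [-3.137, 0.004, 1.285]
wrist_force: [0.8, -0.4, 0.0]
width: 0.0938
finger_force: 0.0
```

>>> {"fn": "carry_out", "kwargs": {
  "increments": [
    [0,[0,0,0],0],
    [0,[0,0,0],0],
    [0,[0,0,0],0]
  ]
}}

```text
time: 10.45
tool_pos: [0.5653, 0.3493, 0.2496]
ee_rot: [3.14, -0.001, 1.281]
wrist_force: [-0.2, 0.5, 0.6]
width: 0.0938
finger_force: 0.0
```

```bash
python3 - <<'E'
from h import *
robot.get_obs(); c=robot.get_calibration('wrist'); im=robot.snapshot('wrist')
go(.5675,.351,.118,73.1)
print(proj(c,(.5675,.351,.138)),proj(c,(.5675,.38,.138)))
t=robot.snapshot('top'); s=robot.snapshot('scene'); cv2.imwrite('pics/top2.png',t)
z=lambda a,w,h:cv2.resize(a,(w,h),interpolation=cv2.INTER_CUBIC)
cv2.imwrite('pics/c6.png',np.vstack([np.hstack([z(t[140:275,310:490],400,300),z(s[190:310,100:260],400,300)]),np.hstack([z(im[100:400,80:480],400,300),z(s[100:220,280:440],400,300)])]))
E
```

```text
t 10.5 p [0.5653 0.3493 0.2495] yaw 73.4 tilt [-0.08 -0.05] F [ 0.1 -0.1  0. ] w 0.094 ff 0.0
twist 0.3 shift [  2.3   1.6 131.5]
[280.31458143 205.74081193] [270.0309927  172.49964188]
```

View pics/c6.png

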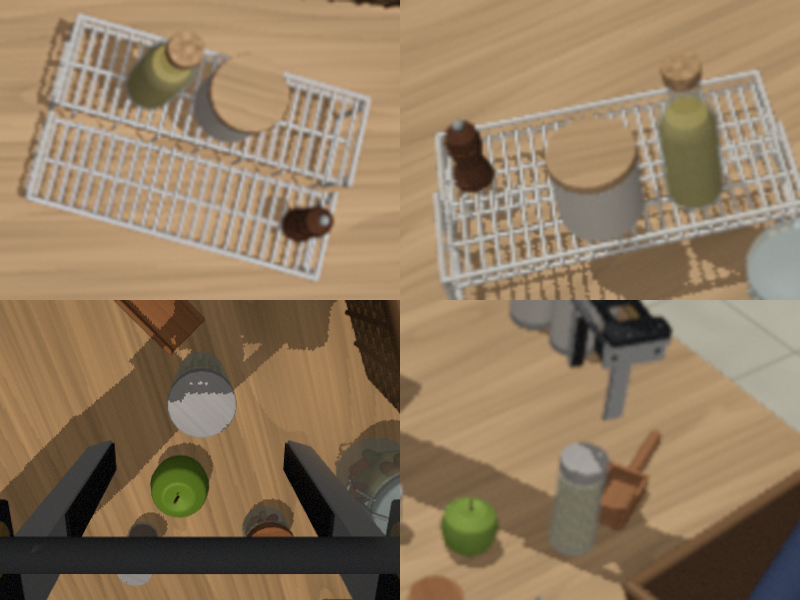

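The bottle stands upright at left of the canister with a gap. The wrist view has the pasta lid at (282,202), and (280,206) was predicted, so I'm descending on it.

>>> {"fn": "carry_out", "kwargs": {
  "increments": [
    [0,[2,1.5,15],0],
    [0,[0,0,30],0],
    [0,[0,0,35],0],
    [0,[0,0,30],0],
    [0,[0,0,16],0],
    [0,[0,0,5],0],
    [120,[0,0,0],0],
    [255,[0,0,0],0]
  ]
}}

```text
time: 11.4
tool_pos: [0.5675, 0.3525, 0.1195]
ee_rot: [3.139, -0.002, 1.283]
wrist_force: [-0.3, 0.7, -0.2]
width: 0.0817
finger_force: 0.0
```

>>> {"fn": "carry_out", "kwargs": {
  "increments": [
    [255,[0,0,0],0],
    [255,[0,0,0],0],
    [255,[0,0,0],0],
    [255,[0,0,0],0],
    [255,[0,0,0],0]
  ]
}}

```text
time: 11.9
tool_pos: [0.5672, 0.3522, 0.1187]
ee_rot: [3.14, -0.002, 1.282]
wrist_force: [1.1, -1.0, 3.4]
width: 0.0576
finger_force: 30.0
```

```bash
python3 - <<'E'
from h import *
ct=robot.get_calibration('top')
p=plane(ct,((186+.5)*.45-.5+310,(49+.5)*.45-.5+140),.268)[:2]; print('cork',p, M:=np.array([[np.cos(A),np.sin(A)],[-np.sin(A),np.cos(A)]])@(p-C))
go(.48,.1,.3,73.1)
E
```

```text
cork [ 0.64333849 -0.1477408 ] [0.05425949 0.07730623]
t 11.9 p [0.5672 0.3522 0.1187] yaw 73.5 tilt [-0.1  -0.09] F [ 1.1 -1.   3.4] w 0.0576 ff 30.0
twist 0.4 shift [-266.7  -10.1 -181.3]
```

>>> {"fn": "carry_out", "kwargs": {
  "increments": [
    [255,[0,0,-5],0],
    [255,[0,0,-15],0],
    [255,[0,0,-30],0],
    [255,[0,0,-38],0],
    [255,[0,0,-38],0],
    [255,[0,0,-34],0],
    [255,[0,0,-20],0],
    [255,[0,0,-10],0]
  ]
}}

```text
time: 12.7
tool_pos: [0.5667, 0.3523, 0.3111]
ee_rot: [3.138, -0.003, 1.283]
wrist_force: [0.1, 0.5, -3.0]
width: 0.0576
finger_force: 30.0
```

```bash
python3 - <<'E'
from h import *
go(.48,-.2,.309,73.1)
E
```

```text
t 12.7 p [0.5667 0.3523 0.3111] yaw 73.5 tilt [-0.18 -0.18] F [ 0.1  0.5 -3. ] w 0.0576 ff 30.0
twist 0.4 shift [-553.7   77.6    2.1]
```

>>> {"fn": "carry_out", "kwargs": {
  "increments": [
    [255,[-10.6,1.5,0],0],
    [255,[-21,3,0],0],
    [255,[-34,4.7,0],0],
    [255,[-42.3,5.9,0],0],
    [255,[-42.3,5.9,0],0],
    [255,[-42.3,5.9,0],0],
    [255,[-42.3,5.9,0],0],
    [255,[-42.3,5.9,0],0]
  ]
}}

```text
time: 13.5
tool_pos: [0.523, 0.0732, 0.305]
ee_rot: [-3.137, 0.002, 1.282]
wrist_force: [0.5, 0.0, -2.9]
width: 0.0574
finger_force: 30.0
```

>>> {"fn": "carry_out", "kwargs": {
  "increments": [
    [255,[-42.3,5.9,0],0],
    [255,[-42.3,5.9,0],0],
    [255,[-42.3,5.9,0],0],
    [255,[-42.3,5.9,0],0],
    [255,[-42.3,5.9,0],0],
    [255,[-34,4.7,0],0],
    [255,[-21,3,0],0],
    [255,[-10.6,1.5,0],0]
  ]
}}

```text
time: 14.3
tool_pos: [0.4813, -0.2031, 0.3049]
ee_rot: [-3.137, -0.0, 1.279]
wrist_force: [-0.4, 0.1, -3.4]
width: 0.0575
finger_force: 30.0
```

```bash
python3 - <<'E'
from h import *
go(*rack(55,-112),.25,73.1)
E
```

```text
t 14.3 p [ 0.4813 -0.2031  0.3049] yaw 73.3 tilt [-0.27 -0.03] F [-0.4  0.1 -3.4] w 0.0575 ff 30.0
twist 0.2 shift [-89.2 139.8  54.9]
```

>>> {"fn": "carry_out", "kwargs": {
  "increments": [
    [255,[-6.6,10.4,0],0],
    [255,[-13.3,20.7,0],0],
    [255,[-16.6,25.9,0],0],
    [255,[-16.6,25.9,0],0],
    [255,[-16.6,25.9,0],0],
    [255,[-13.3,20.7,0],0],
    [255,[-6.6,10.4,0],0],
    [255,[0,0,0],0]
  ]
}}

```text
time: 15.1
tool_pos: [0.5932, -0.3271, 0.3046]
ee_rot: [-3.138, -0.001, 1.283]
wrist_force: [0.0, 0.2, -3.1]
width: 0.0576
finger_force: 30.0
```

>>> {"fn": "carry_out", "kwargs": {
  "increments": [
    [255,[0,0,0],0],
    [255,[0,0,0],0],
    [255,[0,0,0],0]
  ]
}}

```text
time: 15.4
tool_pos: [0.5917, -0.326, 0.3082]
ee_rot: [3.141, -0.0, 1.284]
wrist_force: [0.1, 0.8, -2.4]
width: 0.0577
finger_force: 30.0
```

```bash
python3 - <<'E'
from h import *
go(*rack(55,-112),.1987,73.1)
E
```

```text
t 15.4 p [ 0.5917 -0.326   0.3082] yaw 73.5 tilt [-0.04 -0.  ] F [ 0.1  0.8 -2.4] w 0.0577 ff 30.0
twist 0.4 shift [ -3.7  -1.5 109.5]
```

>>> {"fn": "carry_out", "kwargs": {
  "increments": [
    [255,[-3.5,-1.5,8],0],
    [255,[0,0,18],0],
    [255,[0,0,22],0],
    [255,[0,0,22],0],
    [255,[0,0,18],0],
    [255,[0,0,9],0],
    [255,[0,0,4],0],
    [255,[0,0,0],0]
  ]
}}

```text
time: 16.2
tool_pos: [0.5892, -0.3298, 0.2064]
ee_rot: [-3.141, -0.0, 1.283]
wrist_force: [0.9, -0.2, -2.5]
width: 0.0576
finger_force: 30.0
```

>>> {"fn": "carry_out", "kwargs": {
  "increments": [
    [255,[0,0,4],0],
    [255,[0,0,1],0],
    [255,[0,0,0],0],
    [255,[0,0,0],0]
  ]
}}

```text
time: 16.6
tool_pos: [0.5896, -0.33, 0.2019]
ee_rot: [3.141, 0.0, 1.283]
wrist_force: [-1.0, 0.3, -3.3]
width: 0.0579
finger_force: 30.0
```

```bash
python3 - <<'E'
from h import *
go(*rack(55,-112),.1987,73.1)
E
```

```text
t 16.6 p [ 0.5896 -0.33    0.2019] yaw 73.5 tilt [-0.04  0.01] F [-1.   0.3 -3.3] w 0.0579 ff 30.0
twist 0.4 shift [ 0.7 -0.6  3.2]
```

>>> {"fn": "carry_out", "kwargs": {
  "increments": [
    [255,[0.6,-0.5,1.5],0],
    [255,[0,0,1],0],
    [255,[0,0,0],0],
    [255,[0,0,0],0]
  ]
}}

```text
time: 17.0
tool_pos: [0.589, -0.3292, 0.1989]
ee_rot: [-3.141, -0.0, 1.282]
wrist_force: [-0.6, 0.2, -3.2]
width: 0.0575
finger_force: 30.0
```

>>> {"fn": "carry_out", "kwargs": {
  "increments": [
    [255,[0,0,1],0],
    [255,[0,0,0],0],
    [255,[0,0,0],0]
  ]
}}

```text
time: 17.3
tool_pos: [0.5891, -0.3292, 0.1987]
ee_rot: [3.141, 0.0, 1.283]
wrist_force: [-0.2, 0.9, 0.1]
width: 0.0578
finger_force: 30.0
```

>>> {"fn": "carry_out", "kwargs": {
  "increments": [
    [90,[0,0,0],0],
    [60,[0,0,0],0],
    [30,[0,0,0],0],
    [0,[0,0,0],0],
    [0,[0,0,-5],0],
    [0,[0,0,-20],0],
    [0,[0,0,-35],0],
    [0,[0,0,-35],0]
  ]
}}

```text
time: 18.1
tool_pos: [0.5888, -0.329, 0.2936]
ee_rot: [-3.14, -0.001, 1.283]
wrist_force: [0.3, -0.1, -0.0]
width: 0.0943
finger_force: 0.0
```

```bash
python3 - <<'E'
from h import *
go(.5915,.1275,.18,163.1)
go(.48,-.15,.29,73.5)
E
```

```text
t 18.1 p [ 0.5888 -0.329   0.2936] yaw 73.5 tilt [-0.08 -0.03] F [ 0.3 -0.1 -0. ] w 0.0943 ff 0.0
twist -89.6 shift [130.1 437.5 113.6]
t 18.1 p [ 0.5888 -0.329   0.2936] yaw 73.5 tilt [-0.08 -0.03] F [ 0.3 -0.1 -0. ] w 0.0943 ff 0.0
twist -0.0 shift [ 140.7 -155.1    3.6]
```

>>> {"fn": "carry_out", "kwargs": {
  "increments": [
    [0,[0,0,-5],-8.5],
    [0,[0,0,-5],-8.5],
    [0,[0,0,-5],-8.5],
    [0,[0,0,-5],-8.5],
    [0,[0,0,-5],-8.5],
    [0,[0,0,-5],-8.5],
    [0,[0,0,0],-8.5],
    [0,[0,0,0],-8.5]
  ]
}}

```text
time: 18.9
tool_pos: [0.5892, -0.3292, 0.3238]
ee_rot: [3.141, 0.001, 2.476]
wrist_force: [0.1, 0.2, -0.1]
width: 0.0939
finger_force: 0.0
```

>>> {"fn": "carry_out", "kwargs": {
  "increments": [
    [0,[0,0,0],-8.5],
    [0,[0,0,0],-8.5],
    [0,[0,0,0],-4.6],
    [0,[0,0,0],0],
    [0,[0,0,0],0]
  ]
}}

```text
time: 19.4
tool_pos: [0.5891, -0.3292, 0.3233]
ee_rot: [3.142, 0.0, 2.845]
wrist_force: [-0.3, -0.6, -0.4]
width: 0.0939
finger_force: 0.0
```

```bash
python3 - <<'E'
from h import *
go(.5915,.1275,.18,163.1)
t=robot.snapshot('top'); cv2.imwrite('pics/top3.png',t)
E
```

```text
t 19.4 p [ 0.5891 -0.3292  0.3233] yaw 163.0 tilt [-0.    0.03] F [-0.3 -0.6 -0.4] w 0.0939 ff 0.0
twist -0.1 shift [130.5 437.7 143.3]
```

>>> {"fn": "carry_out", "kwargs": {
  "increments": [
    [0,[2.5,8.4,0],0],
    [0,[5,16.7,0],0],
    [0,[8,26.7,0],0],
    [0,[10,33.4,0],0],
    [0,[10,33.4,0],0],
    [0,[10,33.4,0],0],
    [0,[10,33.4,0],0],
    [0,[10,33.4,0],0]
  ]
}}

```text
time: 20.25
tool_pos: [0.5894, -0.0978, 0.3234]
ee_rot: [3.141, 0.001, 2.847]
wrist_force: [0.1, -0.4, 0.4]
width: 0.0937
finger_force: 0.0
```

>>> {"fn": "carry_out", "kwargs": {
  "increments": [
    [0,[10,33.4,0],0],
    [0,[10,33.4,5],0],
    [0,[10,33.4,15],0],
    [0,[10,33.4,20],0],
    [0,[10,33.4,25],0],
    [0,[8,26.7,25],0],
    [0,[5,16.7,15],0],
    [0,[2.5,8.4,5],0]
  ]
}}

```text
time: 21.05
tool_pos: [0.5895, 0.1296, 0.2109]
ee_rot: [-3.14, -0.003, 2.849]
wrist_force: [0.3, -0.2, 0.1]
width: 0.0939
finger_force: 0.0
```

>>> {"fn": "carry_out", "kwargs": {
  "increments": [
    [0,[0,0,0],0],
    [0,[0,0,0],0],
    [0,[0,0,0],0]
  ]
}}

```text
time: 21.35
tool_pos: [0.5919, 0.1265, 0.2148]
ee_rot: [3.141, 0.003, 2.845]
wrist_force: [-0.4, -0.3, 0.4]
width: 0.094
finger_force: 0.0
```

```bash
python3 - <<'E'
from h import *
robot.get_obs(); c=robot.get_calibration('wrist'); im=robot.snapshot('wrist')
go(.5915,.1275,.035,163.1)
print(proj(c,(.5915,.1275,.05)))
t=robot.snapshot('top'); cv2.imwrite('pics/top4.png',t)
s=robot.snapshot('scene'); 
z=lambda a,w,h:cv2.resize(a,(w,h),interpolation=cv2.INTER_CUBIC)
cv2.imwrite('pics/c7.png',np.vstack([np.hstack([z(t[140:275,310:490],400,300),z(s[190:310,100:260],400,300)]),np.hstack([z(im[100:400,80:480],400,300),z(s[140:260,210:370],400,300)])]))
E
```

```text
t 21.4 p [0.5919 0.1264 0.2146] yaw 163.0 tilt [-0.05  0.16] F [ 0.7  0.7 -0.1] w 0.0936 ff 0.0
twist -0.1 shift [  0.7   0.9 179.6]
[279.84811259 191.15559978]
```

View pics/c7.png

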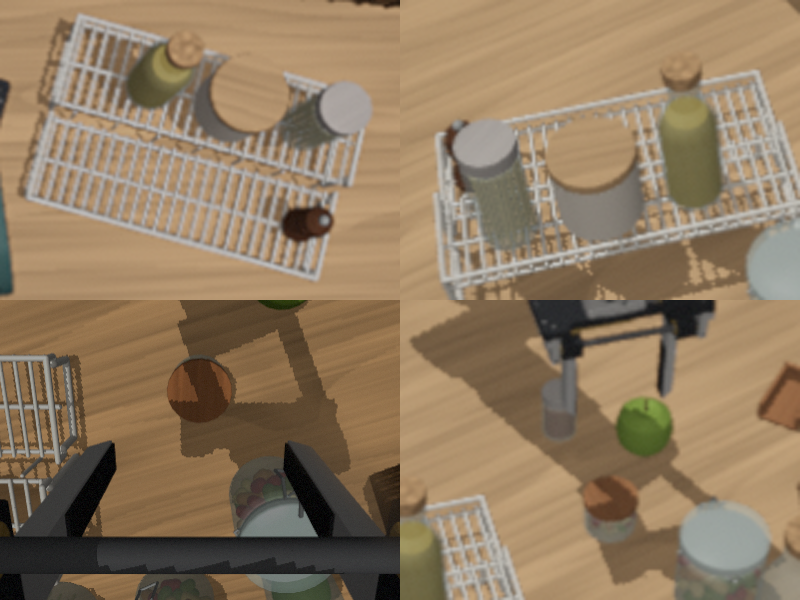

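The pasta jar is upright at right of the canister. The wrist view has the squat lid at (279,191), exactly as predicted, so I'm descending.

>>> {"fn": "carry_out", "kwargs": {
  "increments": [
    [0,[0.5,1,20],0],
    [0,[0,0,35],0],
    [0,[0,0,35],0],
    [0,[0,0,35],0],
    [0,[0,0,25],0],
    [0,[0,0,17],0],
    [0,[0,0,8],0],
    [0,[0,0,4],0]
  ]
}}

```text
time: 22.3
tool_pos: [0.5908, 0.1283, 0.0336]
ee_rot: [-3.141, -0.001, 2.846]
wrist_force: [0.1, 0.0, -0.3]
width: 0.0943
finger_force: 0.0
```

>>> {"fn": "carry_out", "kwargs": {
  "increments": [
    [0,[0,0,0],0],
    [100,[0,0,0],0],
    [255,[0,0,0],0],
    [255,[0,0,0],0],
    [255,[0,0,0],0],
    [255,[0,0,0],0],
    [255,[0,0,0],0]
  ]
}}

```text
time: 23.0
tool_pos: [0.5911, 0.1282, 0.0347]
ee_rot: [-3.141, 0.001, 2.846]
wrist_force: [-1.4, -2.4, 3.4]
width: 0.0637
finger_force: 30.0
```

```bash
python3 - <<'E'
from h import *
ct=robot.get_calibration('top')
M=np.array([[np.cos(A),np.sin(A)],[-np.sin(A),np.cos(A)]])
for n,p,z in(('cork',(186,49),.268),('pasta',(346,109),.218),('can',(250,93),.174)):
    p=plane(ct,((p[0]+.5)*.45-.5+310,(p[1]+.5)*.45-.5+140),z)[:2]; print(n,p.round(4),(M@(p-C)).round(4))
go(.5,.12,.195,163.1)
E
```

```text
cork [ 0.6433 -0.1477] [0.0543 0.0773]
pasta [ 0.588  -0.3293] [ 0.0539 -0.1125]
can [ 0.6153 -0.2397] [ 0.0541 -0.0188]
t 23.0 p [0.5911 0.1282 0.0347] yaw 163.1 tilt [-0.04  0.05] F [-1.4 -2.4  3.4] w 0.0637 ff 30.0
twist -0.0 shift [  84.8  -34.3 -160.3]
```

>>> {"fn": "carry_out", "kwargs": {
  "increments": [
    [255,[0,0,-5],0],
    [255,[0,0,-15],0],
    [255,[0,0,-30],0],
    [255,[0,0,-35],0],
    [255,[0,0,-35],0],
    [255,[0,0,-20],0],
    [255,[0,0,-8],0],
    [255,[0,0,0],0]
  ]
}}

```text
time: 23.8
tool_pos: [0.5915, 0.129, 0.1838]
ee_rot: [3.14, 0.003, 2.847]
wrist_force: [-0.4, -0.0, -2.0]
width: 0.0635
finger_force: 30.0
```

```bash
python3 - <<'E'
from h import *
go(*rack(-56,-18.5),.0747,163.1)
E
```

```text
t 23.8 p [0.5915 0.129  0.1838] yaw 163.1 tilt [-0.1   0.16] F [-0.4 -0.  -2. ] w 0.0635 ff 30.0
twist -0.0 shift [ -19.9 -345.6  109.1]
```

>>> {"fn": "carry_out", "kwargs": {
  "increments": [
    [255,[-0.5,-9.5,0],0],
    [255,[-1.1,-19,0],0],
    [255,[-1.8,-30.4,0],0],
    [255,[-2.2,-38,0],0],
    [255,[-2.2,-38,0],0],
    [255,[-2.2,-38,0],0],
    [255,[-2.2,-38,0],0],
    [255,[-2.2,-38,0],0]
  ]
}}

```text
time: 24.6
tool_pos: [0.5302, -0.1151, 0.1795]
ee_rot: [-3.142, -0.004, 2.846]
wrist_force: [0.6, -0.3, -1.9]
width: 0.0635
finger_force: 30.0
```

>>> {"fn": "carry_out", "kwargs": {
  "increments": [
    [255,[-2.2,-38,0],0],
    [255,[-1.8,-30.4,0],0],
    [255,[-1.1,-19,0],0],
    [255,[-0.5,-9.5,0],0],
    [255,[0,0,0],0],
    [255,[0,0,0],0],
    [255,[0,0,0],0]
  ]
}}

```text
time: 25.3
tool_pos: [0.5095, -0.2068, 0.1816]
ee_rot: [3.141, -0.001, 2.848]
wrist_force: [0.2, -0.1, -1.4]
width: 0.0635
finger_force: 30.0
```

```bash
python3 - <<'E'
from h import *
go(*rack(-56,-18.5),.0747,163.1)
E
```

```text
t 25.3 p [ 0.5095 -0.2068  0.1816] yaw 163.2 tilt [-0.04 -0.04] F [ 0.2 -0.1 -1.4] w 0.0635 ff 30.0
twist 0.1 shift [ -0.7  -0.4 106.9]
```

>>> {"fn": "carry_out", "kwargs": {
  "increments": [
    [255,[-0.5,-0.4,10],0],
    [255,[0,0,20],0],
    [255,[0,0,25],0],
    [255,[0,0,22],0],
    [255,[0,0,14],0],
    [255,[0,0,8],0],
    [255,[0,0,4],0],
    [255,[0,0,0],0]
  ]
}}

```text
time: 26.1
tool_pos: [0.51, -0.2084, 0.0791]
ee_rot: [3.142, 0.0, 2.847]
wrist_force: [0.4, 0.4, -2.2]
width: 0.0634
finger_force: 30.0
```

>>> {"fn": "carry_out", "kwargs": {
  "increments": [
    [255,[0,0,1],0],
    [255,[0,0,0],0],
    [255,[0,0,0],0]
  ]
}}

```text
time: 26.4
tool_pos: [0.5102, -0.2087, 0.0788]
ee_rot: [-3.141, 0.002, 2.846]
wrist_force: [0.6, -0.8, -1.7]
width: 0.0637
finger_force: 30.0
```

```bash
python3 - <<'E'
from h import *
go(*rack(-56,-18.5),.0747,163.1)
E
```

```text
t 26.4 p [ 0.5102 -0.2087  0.0788] yaw 163.1 tilt [-0.01  0.09] F [ 0.6 -0.8 -1.7] w 0.0637 ff 30.0
twist -0.0 shift [0.5 1.2 4.1]
```

>>> {"fn": "carry_out", "kwargs": {
  "increments": [
    [255,[0.4,0.8,1.5],0],
    [255,[0,0,1.5],0],
    [255,[0,0,0],0],
    [255,[0,0,0],0]
  ]
}}

```text
time: 26.8
tool_pos: [0.5095, -0.2076, 0.0749]
ee_rot: [3.141, -0.0, 2.846]
wrist_force: [0.6, 0.7, -1.5]
width: 0.0635
finger_force: 30.0
```

>>> {"fn": "carry_out", "kwargs": {
  "increments": [
    [255,[0,0,1],0],
    [255,[0,0,0],0],
    [255,[0,0,0],0]
  ]
}}

```text
time: 27.1
tool_pos: [0.5097, -0.2076, 0.0747]
ee_rot: [-3.142, 0.0, 2.846]
wrist_force: [-1.8, 1.2, 3.7]
width: 0.0635
finger_force: 30.0
```

>>> {"fn": "carry_out", "kwargs": {
  "increments": [
    [255,[0,0,0.7],0],
    [255,[0,0,0],0],
    [255,[0,0,0],0]
  ]
}}

```text
time: 27.4
tool_pos: [0.5097, -0.2076, 0.0746]
ee_rot: [-3.141, 0.001, 2.846]
wrist_force: [-3.5, 2.0, 6.5]
width: 0.0637
finger_force: 30.0
```

Contact is made. I'm releasing slowly and retreating.

>>> {"fn": "carry_out", "kwargs": {
  "increments": [
    [70,[0,0,0],0],
    [50,[0,0,0],0],
    [30,[0,0,0],0],
    [0,[0,0,0],0],
    [0,[0,0,-5],0],
    [0,[0,0,-20],0],
    [0,[0,0,-35],0],
    [0,[0,0,-40],0]
  ]
}}

```text
time: 28.2
tool_pos: [0.5088, -0.2072, 0.1731]
ee_rot: [3.141, -0.003, 2.846]
wrist_force: [0.7, -0.3, 0.1]
width: 0.0941
finger_force: 0.0
```

>>> {"fn": "carry_out", "kwargs": {
  "increments": [
    [0,[0,0,-40],0],
    [0,[0,0,-20],0],
    [0,[0,0,0],0]
  ]
}}

```text
time: 28.5
tool_pos: [0.5113, -0.2085, 0.2382]
ee_rot: [-3.14, 0.009, 2.846]
wrist_force: [-0.8, -1.0, -0.1]
width: 0.0941
finger_force: 0.0
```

```bash
python3 - <<'E'
from h import *
go(.429,.1605,.15,163.1)
E
```

```text
t 28.5 p [ 0.5113 -0.2085  0.2382] yaw 163.1 tilt [-0.1   0.51] F [-0.8 -1.  -0.1] w 0.0941 ff 0.0
twist -0.0 shift [186.  329.1  88.2]
```

>>> {"fn": "carry_out", "kwargs": {
  "increments": [
    [0,[4.6,8.1,0],0],
    [0,[9.2,16.3,0],0],
    [0,[14.7,26,0],0],
    [0,[18.4,32.6,0],0],
    [0,[18.4,32.6,0],0],
    [0,[18.4,32.6,0],0],
    [0,[18.4,32.6,0],0],
    [0,[18.4,32.6,0],0]
  ]
}}

```text
time: 29.3
tool_pos: [0.454, 0.0342, 0.231]
ee_rot: [-3.141, -0.004, 2.847]
wrist_force: [0.6, -0.5, -0.3]
width: 0.0937
finger_force: 0.0
```

>>> {"fn": "carry_out", "kwargs": {
  "increments": [
    [0,[18.4,32.6,5],0],
    [0,[18.4,32.6,15],0],
    [0,[14.7,26,20],0],
    [0,[9.2,16.3,15],0],
    [0,[4.6,8.1,5],0],
    [0,[0,0,0],0],
    [0,[0,0,0],0],
    [0,[0,0,0],0]
  ]
}}

```text
time: 30.1
tool_pos: [0.4281, 0.1606, 0.1741]
ee_rot: [3.141, 0.001, 2.845]
wrist_force: [-0.2, -0.3, -0.1]
width: 0.0939
finger_force: 0.0
```

```bash
python3 - <<'E'
from h import *
robot.get_obs(); c=robot.get_calibration('wrist'); im=robot.snapshot('wrist')
go(.429,.1605,.046,163.1)
print(proj(c,(.429,.1605,.07)))
t=robot.snapshot('top'); cv2.imwrite('pics/top5.png',t)
s=robot.snapshot('scene'); 
z=lambda a,w,h:cv2.resize(a,(w,h),interpolation=cv2.INTER_CUBIC)
cv2.imwrite('pics/c8.png',np.vstack([np.hstack([z(t[140:275,310:490],400,300),z(s[190:310,100:260],400,300)]),np.hstack([z(im[100:400,80:480],400,300),z(s[100:220,210:370],400,300)])]))
E
```

```text
t 30.15 p [0.4282 0.1606 0.1741] yaw 163.0 tilt [-0.04  0.08] F [ 0.2  0.8 -0. ] w 0.0942 ff 0.0
twist -0.1 shift [ -0.8   0.2 128.1]
[279.24543975 210.56527147]
```

View pics/c8.png

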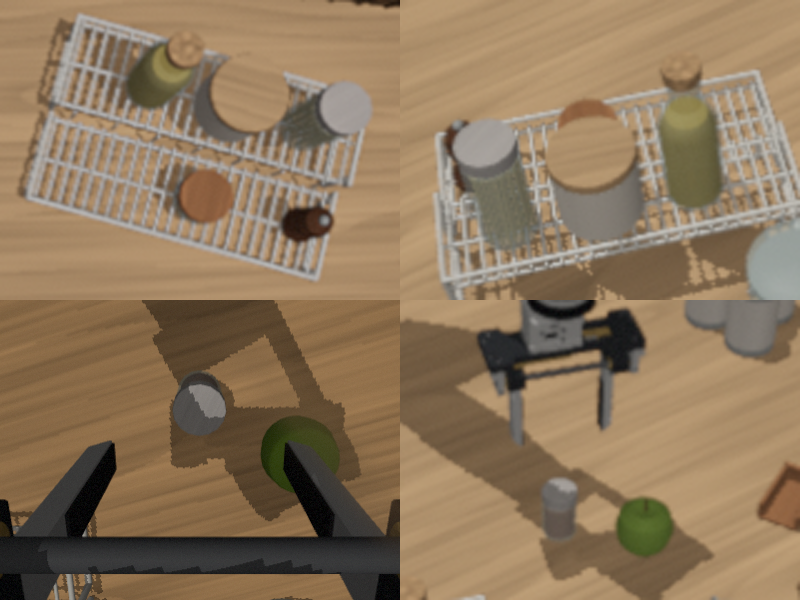

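The squat jar stands upright in front of the canister, with its lid at crop (207,196). The spice lid is at (279,210), as predicted, so I'm descending with the jaws partly closed to clear the apple.

>>> {"fn": "carry_out", "kwargs": {
  "increments": [
    [50,[-0.8,0,10],0],
    [50,[0,0,25],0],
    [50,[0,0,30],0],
    [50,[0,0,28],0],
    [50,[0,0,20],0],
    [50,[0,0,10],0],
    [50,[0,0,5],0],
    [50,[0,0,0],0]
  ]
}}

```text
time: 31.05
tool_pos: [0.4284, 0.1609, 0.0451]
ee_rot: [-3.141, -0.0, 2.846]
wrist_force: [-0.3, 0.2, 0.1]
width: 0.0757
finger_force: 0.0
```

>>> {"fn": "carry_out", "kwargs": {
  "increments": [
    [120,[0,0,0],0],
    [255,[0,0,0],0],
    [255,[0,0,0],0],
    [255,[0,0,0],0],
    [255,[0,0,0],0],
    [255,[0,0,0],0]
  ]
}}

```text
time: 31.65
tool_pos: [0.4286, 0.161, 0.0458]
ee_rot: [3.141, 0.001, 2.846]
wrist_force: [-0.8, -0.4, 3.3]
width: 0.0435
finger_force: 30.0
```

```bash
python3 - <<'E'
from h import *
ct=robot.get_calibration('top')
M=np.array([[np.cos(A),np.sin(A)],[-np.sin(A),np.cos(A)]])
t=img('top5'); h=cv2.cvtColor(t,cv2.COLOR_BGR2HSV); r=t[140:275,310:490]
sub=h[210:245,385:425]; b=t[210:245,385:425].astype(int)
m=((b[...,2]-b[...,0]>45)&(sub[...,1]>120)).astype(np.uint8)
cs,_=cv2.findContours(m,cv2.RETR_EXTERNAL,cv2.CHAIN_APPROX_NONE); k=max(cs,key=cv2.contourArea); (x,y),rr=cv2.minEnclosingCircle(k); print('lid px',x+385,y+210,rr,cv2.contourArea(k))
for p in ((x+385,y+210),((207.5)*.45-.5+310,(196.5)*.45-.5+140)):
    w=plane(ct,p,.09)[:2]; print(w.round(4),(M@(w-C)).round(4))
go(*w,.25,163.1)
E
```

```text
lid px 402.3333339691162 227.6666660308838 12.13361644744873 412.5
[ 0.5111 -0.2058] [-0.0555 -0.0166]
[ 0.5104 -0.2072] [-0.0558 -0.0181]
t 31.65 p [0.4286 0.161  0.0458] yaw 163.1 tilt [-0.02  0.05] F [-0.8 -0.4  3.3] w 0.0435 ff 30.0
twist -0.0 shift [-185.2 -328.5 -204.2]
```

>>> {"fn": "carry_out", "kwargs": {
  "increments": [
    [255,[0,0,-5],0],
    [255,[0,0,-15],0],
    [255,[0,0,-30],0],
    [255,[0,0,-35],0],
    [255,[0,0,-30],0],
    [255,[0,0,-15],0],
    [255,[0,0,-5],0],
    [255,[0,0,0],0]
  ]
}}

```text
time: 32.45
tool_pos: [0.4285, 0.1611, 0.1806]
ee_rot: [3.141, 0.001, 2.846]
wrist_force: [0.6, -1.1, -0.3]
width: 0.0434
finger_force: 30.0
```

```bash
python3 - <<'E'
from h import *
go(.510,-.2073,.1358,163.1)
E
```

```text
t 32.45 p [0.4285 0.1611 0.1806] yaw 163.1 tilt [-0.04  0.04] F [ 0.6 -1.1 -0.3] w 0.0434 ff 30.0
twist -0.0 shift [-185.1 -328.8   44.8]
```

>>> {"fn": "carry_out", "kwargs": {
  "increments": [
    [255,[-4.6,-8.1,0],0],
    [255,[-9.2,-16.3,0],0],
    [255,[-14.7,-26,0],0],
    [255,[-18.4,-32.6,0],0],
    [255,[-18.4,-32.6,0],0],
    [255,[-18.4,-32.6,0],0],
    [255,[-18.4,-32.6,0],0],
    [255,[-18.4,-32.6,0],0]
  ]
}}

```text
time: 33.25
tool_pos: [0.4806, -0.0802, 0.1784]
ee_rot: [-3.141, -0.003, 2.846]
wrist_force: [-0.4, -0.1, -0.2]
width: 0.0433
finger_force: 30.0
```

>>> {"fn": "carry_out", "kwargs": {
  "increments": [
    [255,[-18.4,-32.6,0],0],
    [255,[-18.4,-32.6,0],0],
    [255,[-14.7,-26,0],0],
    [255,[-9.2,-16.3,0],0],
    [255,[-4.6,-8.1,0],0],
    [255,[0,0,0],0],
    [255,[0,0,0],0],
    [255,[0,0,0],0]
  ]
}}

```text
time: 34.05
tool_pos: [0.5103, -0.2065, 0.1804]
ee_rot: [3.141, -0.0, 2.848]
wrist_force: [0.0, 0.4, -0.6]
width: 0.044
finger_force: 30.0
```

```bash
python3 - <<'E'
from h import *
go(.510,-.2073,.1358,163.1)
E
```

```text
t 34.05 p [ 0.5103 -0.2065  0.1804] yaw 163.2 tilt [-0.03 -0.01] F [ 0.   0.4 -0.6] w 0.044 ff 30.0
twist 0.1 shift [ 0.1 -0.8 44.6]
```

>>> {"fn": "carry_out", "kwargs": {
  "increments": [
    [255,[0,0,8],0],
    [255,[0,0,14],0],
    [255,[0,0,12],0],
    [255,[0,0,5],0],
    [255,[0,0,2],0],
    [255,[0,0,0],0],
    [255,[0,0,0],0],
    [255,[0,0,0],0]
  ]
}}

```text
time: 34.85
tool_pos: [0.5107, -0.2081, 0.1399]
ee_rot: [-3.141, 0.001, 2.846]
wrist_force: [-1.1, -1.1, -0.8]
width: 0.0433
finger_force: 30.0
```

```bash
python3 - <<'E'
from h import *
go(.510,-.2073,.1358,163.1)
E
```

```text
t 34.85 p [ 0.5107 -0.2081  0.1399] yaw 163.1 tilt [-0.01  0.07] F [-1.1 -1.1 -0.8] w 0.0433 ff 30.0
twist -0.0 shift [0.9 0.5 4.1]
```

>>> {"fn": "carry_out", "kwargs": {
  "increments": [
    [255,[0.8,0.5,2],0],
    [255,[0,0,1],0],
    [255,[0,0,0],0],
    [255,[0,0,0],0]
  ]
}}

```text
time: 35.25
tool_pos: [0.5097, -0.2071, 0.1362]
ee_rot: [3.142, 0.0, 2.846]
wrist_force: [-0.1, 0.6, 0.0]
width: 0.0437
finger_force: 30.0
```

>>> {"fn": "carry_out", "kwargs": {
  "increments": [
    [255,[0,0,1],0],
    [255,[0,0,0],0],
    [255,[0,0,0],0]
  ]
}}

```text
time: 35.55
tool_pos: [0.5099, -0.2072, 0.1358]
ee_rot: [3.142, 0.001, 2.846]
wrist_force: [-0.5, 0.6, 2.0]
width: 0.0438
finger_force: 30.0
```

>>> {"fn": "carry_out", "kwargs": {
  "increments": [
    [255,[0,0,0.6],0],
    [255,[0,0,0],0],
    [255,[0,0,0],0]
  ]
}}

```text
time: 35.85
tool_pos: [0.5099, -0.2072, 0.1358]
ee_rot: [-3.142, 0.001, 2.846]
wrist_force: [-1.5, 0.1, 5.4]
width: 0.0433
finger_force: 30.0
```

>>> {"fn": "carry_out", "kwargs": {
  "increments": [
    [125,[0,0,0],0],
    [110,[0,0,0],0],
    [80,[0,0,0],0],
    [30,[0,0,0],0],
    [0,[0,0,0],0],
    [0,[0,0,-5],0],
    [0,[0,0,-20],0],
    [0,[0,0,-35],0]
  ]
}}

```text
time: 36.65
tool_pos: [0.5083, -0.2063, 0.1925]
ee_rot: [3.14, -0.006, 2.846]
wrist_force: [0.3, 0.1, 0.7]
width: 0.094
finger_force: 0.0
```

>>> {"fn": "carry_out", "kwargs": {
  "increments": [
    [0,[0,0,-35],0],
    [0,[0,0,-35],0],
    [0,[10,15,0],0],
    [0,[20,30,0],0],
    [0,[20,35,0],0],
    [0,[20,35,0],0],
    [0,[20,35,0],0],
    [0,[20,35,0],0]
  ]
}}

```text
time: 37.45
tool_pos: [0.4571, 0.0037, 0.2641]
ee_rot: [3.141, -0.001, 2.846]
wrist_force: [0.5, 0.3, -0.4]
width: 0.0937
finger_force: 0.0
```

>>> {"fn": "carry_out", "kwargs": {
  "increments": [
    [0,[20,35,0],0],
    [0,[20,35,0],0],
    [0,[15,25,0],0],
    [0,[8,10,0],0],
    [0,[0,0,0],0],
    [0,[0,0,0],0],
    [0,[0,0,0],0]
  ]
}}

```text
time: 38.15
tool_pos: [0.4289, 0.1195, 0.2645]
ee_rot: [-3.141, 0.0, 2.845]
wrist_force: [-0.5, -0.1, -0.2]
width: 0.094
finger_force: 0.0
```

```bash
python3 - <<'E'
from h import *
t=robot.snapshot('top'); s=robot.snapshot('scene'); go(.4,.1,.2,163.1)
cv2.imwrite('pics/top6.png',t);cv2.imwrite('pics/scene6.png',s)
z=lambda a,w,h:cv2.resize(a,(w,h),interpolation=cv2.INTER_CUBIC)
cv2.imwrite('pics/c9.png',np.hstack([z(t[140:275,310:490],400,300),z(s[190:310,100:260],400,300)]))
E
```

```text
t 38.25 p [0.429  0.1195 0.2646] yaw 163.0 tilt [-0.02 -0.  ] F [ 0.6  0.1 -0.4] w 0.0942 ff 0.0
twist -0.1 shift [ 22.  -27.1  64.6]
```

View pics/c9.png

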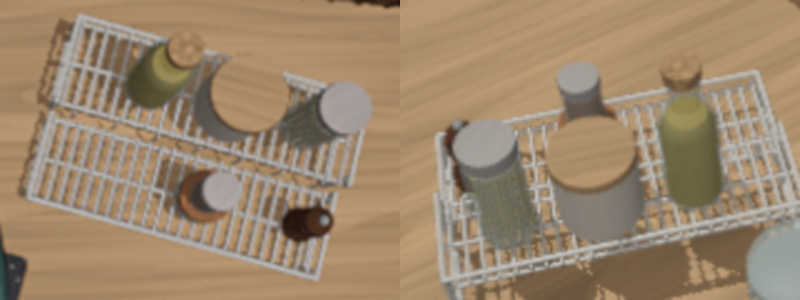

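All four containers stand upright in place. The spice jar's lid is at crop (220,191), on top of the squat jar. I'll check that position and hand in.

```bash
python3 - <<'E'
from h import *
ct=robot.get_calibration('top')
M=np.array([[np.cos(A),np.sin(A)],[-np.sin(A),np.cos(A)]])
w=plane(ct,((220.5)*.45-.5+310,(191.5)*.45-.5+140),.16)[:2]; print(w,M@(w-C))
if np.hypot(*(w-[.510,-.2073]))<.006: print(robot.close_job())
E
```

```text
[ 0.50961597 -0.20350328] [-0.05755821 -0.01482395]
the job is handed in; nothing more can be done
None
```

The job is handed in: bottle and spaghetti jar stand left and right of the canister with about 2 cm gaps, the squat jar is in front of it with the spice jar on its lid (within 4 mm of centre by camera), and nothing tipped.

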